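Hang the brush rest on the bridge and set its drag screw

TASK

Hang the sliding brush rest astride the bar of the painting bridge, between its two posts. Once it sits down on the bar, turn the thumbscrew on top of it clockwise (seen from above) until it seats against its stop, then back it off a quarter turn. Finish while holding the thumbscrew between the fingers at that setting, with the rest still sitting on the bar: do not let go; leave the jar, the pounce bag and the lidded pot where they are.

Things in the scene. Friction and masses are not known exactly. Their poses are not given: they have to be found in the camera images.
- brush_rest: loose brush rest, 0.2 to 0.4 kg: inverted aluminium channel 44 mm wide (x), 60 long (y), 50 high plus a black thumbscrew on top (to z = 84). Origin: centre of its underside, z up. The slot between its legs runs along y, 28 mm wide, 40 deep, flaring to 36 at the leg ends. Take it by the outer leg faces, across the 44 mm. Prongs 6 mm high at its top corners. Fits the bar either way round
- screw_grip (a point): middle of the thumbscrew's wing, on the screw's upright axis, 73 mm above the rest's underside. The wing is an upright flat 10 mm thick, 32 long, 22 high (62 to 84 mm above the rest's underside); take it across the 10 mm. This frame turns with the wing: y along its length, x across its thickness, z up
- screw (a joint): angle of the thumbscrew in the rest, rad: 0 = seated on its hard stop, negative = unscrewed; grows when turned clockwise seen from above. Starts at -2.6 to -1.95; a quarter turn off the seat is -1.57; outer limit -4. At 0 the wing lies along the rest's y. Friction 0.04 N m: it stays where it is left. It does not rise or sink as it turns
- bridge: painting bridge, fixed to the table: wooden board 170 x 280 x 14 mm with a traced tile on it, two wooden posts and a level steel bar. Origin: centre of the board's underside; y along the bar, z up. The posts (36 x 18 mm, 127 mm high) stand at y = +-118 mm, their inner faces 218 mm apart
- bar_mid (a point): middle of the bar's top face, 115 mm above the table, axes as the bridge's. The bar is 22 mm wide (x), 20 mm deep and runs 109 mm to either side along y. A rest that sits fully on the bar has its origin 40 mm below this height
- rinse_jar: bystander: rinse jar, 54 mm across, 61 mm high, origin at the centre of its underside; leave it alone
- pounce_pad: bystander: black pounce bag, about 39 mm across, 40 mm high, origin at the underside; leave it alone
- lidded_pot: bystander: small dark pot with lid, 66 mm across, 62 mm high, origin at the underside; leave it alone
Things that resemble listed ones, but are neither listed nor needed, are in the scene too. Leave any purple or yellow look-alike of the brush_rest alone.

How it is judged:
By the outcome, as a careful person would: the job done as asked, in the order asked, and still so for the second after the job is handed in, while the arm keeps its last pose, push and grip.
It also fails if it takes over 72 s, if anything falls off the work surface, if the arm or the gripper's body presses on something with over 40 N, if the wrist force passes 120 N, or if a joint passes its speed limit or range.

ROBOT

A 6-joint arm with a two-finger parallel gripper is mounted at the origin on a cart in front of the work surface, level with it; the furniture and walls round the work are solid. World frame = base frame: x ahead of the robot, y to its left, z up, the work surface at z = 0. Lengths are in m, angles in rad, forces in N, time in s.
With the tool pointing down it reaches from about 0.325 to 0.75 m from the base axis. Payload 7.6 kg.
Tool frame: the origin (TCP) lies between the finger pads, 19 mm behind the fingertips; this is the grasp point; z points along the fingers, y is the line along which they close (so a half turn about z gives the same grasp; the last joint's range is limited). The gripper opens to 85 mm and grips with 20 to 120 N. Pads are 22 mm wide; open, the fingers measure 114 mm over their backs; the gripper's body (76 mm by 85 mm) begins 54 mm behind the grasp point. The pads swing forward as they close: fully open they stand 13 mm farther back than shut.
Start: joints at [-1.416, 0.052, 1.401, -0, 1.689, -0.07], TCP at [0.117, -0.512, 0.25] pointing down, gripper open.
Joint ranges: [-2.9, 2.9], [-0.91, 2.17], [0.12, 2.37], [-1.06, 4.2], [0.26, 2.73], [-2.93, 2.93]. Speed limits (rad/s): [2.57, 2.57, 3.01, 3.14, 3.14, 3.14].

INTERFACE

Orientations are given as a 3x3 rotation matrix whose columns are the frame's x, y, z axes.
In Python, from workcell import manip gives the robot as it stands. The module is installed in compiled form; this text tells all that it offers.
- The arm moves only by the tool step_arm, never from a script. Its argument "moves" is a list of rows, each a list of 5 numbers: the shift along the tool's x, y, z in m, then the turn about the tool's z in degrees, then the opening, from 0 (shut) to 1 (fully open). A call has 1 to 10 rows; each row shifts and turns the commanded pose from where the row before left it, along the tool's axes as they then stand; what a row does not reach is not made up. A row lasts 1/10 s, in which the tool goes at most 50 mm and 8.59 degrees, less where a joint would pass 70% of its speed; a pose out of reach is approached as far as the arm can. A call with a gripper value outside its range is refused whole. The fingers move at their own pace and stop on an object; "newtons" is the grip in N (left out, the last holds). Time passes only in rows, so rows that do not move let the fingers close. It gives the time, the measured TCP pose, the force, the opening and the grip force at its end, in the units of the state.
- manip.observe(): the state, without advancing time (a new reading comes with each control period).
- manip.grab_frame(name): name is "scene" or "top" or "wrist"; returns a dict with "img" (400x640x3 uint8, blue, green, red), "range_z" (400x640 float32, m along the optical axis (not along the pixel's ray), 0 where there is no reading), "fx", "fy", "cx", "cy" (pixels), "world_to_cam" (4x4, takes a point from world to camera coordinates); the wrist camera has in their place "T_tool_cam" (4x4, takes a point from camera to tool coordinates, whose origin is the TCP and whose axes are the flange's). Camera axes: x right, y up, looking along -z (the intrinsics and any distortion apply to the point x, -y, -z); pixel columns grow to the right and rows downward; lengths in m; the calibration is good to about 2 mm. A picture is of the moment at which its call begins: read the wrist's pose just before it.
- manip.finish_job(): hands the job in; it is judged then, once.
Trained networks look in the newest picture that a camera, given by its name, has taken for a name from the list of things; names that differ only in an ending like _2 or _b are one class to them, and where a whole thing is asked for, a point or a joint stands for the part that bears it (a point fixed in the world has none). Each returns a list of dicts, best first, with "conf" (0 to 1); they miss things now and then, are a little off and sometimes report something else, mostly with a low value. They report only what shows in the picture. A call takes as long as a camera call. They do not tell look-alikes from the thing itself.
- manip.find_in(label, camera): "position" ([column, row] as shares, 0 to 1, of the picture: columns of its width, rows of its height, amid what is visible of it).
- manip.spot_point(label, camera): "position" ([column, row] as shares, 0 to 1, of the picture: columns of its width, rows of its height: a listed point, or the origin of a listed thing).
The state is a dict: "clock": time; "joint_positions": joint angles; "qvel": joint speeds; "tau": joint torques, N m; "eef_pos": TCP position; "eef_rot": TCP orientation; "wrist_force": force on the tool from outside, world axes, zero at the start; "wrist_torque": the same for the moment, N m; "opening": opening from 0.0 (shut) to 1.0 (fully open); "gripper_force": force on a finger pad.
Only numpy, scipy, OpenCV 4.12 (cv2) and the standard library are available. Lean on these libraries where they do the work, as an engineer would, in place of code of your own. Each camera call takes 0.05 s, during which the arm holds its last target. There are 200 camera calls.

## Working session

There is one attempt and no reset: what is moved stays moved. The work goes in short steps, Python scripts to look and compute and a tool call to move; the robot and the scene stay as the last step left them, time stands still between calls to the robot, and variables do not carry over. Pictures are saved under pics/ and viewed, at most 10 in all, crops included, and the job is handed in when it is done.

Besides the shell and the picture viewer there is one more tool, called after "Call:" as a command line: name --pt "numbers of a row" for each row, then --argument value for the rest. step_arm: Moves the arm, as the interface text tells. Its arguments: {"type":"object","properties":{"moves":{"type":"array","items":{"type":"array","items":{"type":"number"}}},"newtons":{"type":"number"}},"required":["moves"]}

```bash
mkdir -p pics
cat > h.py <<'E'
import numpy as np, cv2
from workcell import manip
def frame(cam):
    s=manip.observe(); f=manip.grab_frame(cam)
    if cam=="wrist":
        T=np.eye(4);T[:3,:3]=s["eef_rot"];T[:3,3]=s["eef_pos"]
        f["c2w"]=T@np.array(f["T_tool_cam"])
    else: f["c2w"]=np.linalg.inv(f["world_to_cam"])
    return f
def cloud(f):
    z=f["range_z"]; v,u=np.mgrid[:400,:640]
    P=np.stack([(u-f["cx"])/f["fx"]*z,-(v-f["cy"])/f["fy"]*z,-z],-1)
    W=P@f["c2w"][:3,:3].T+f["c2w"][:3,3]; W[z==0]=np.nan
    return W
def proj(f,p):
    c=np.linalg.inv(f["c2w"])@np.append(p,1); return f["cx"]+f["fx"]*c[0]/-c[2], f["cy"]+f["fy"]*c[1]/c[2]
E
python3 - <<'E'
from h import *
s=manip.observe(); print(s["eef_pos"],s["eef_rot"],s["opening"])
for c in ["scene","top"]:
    f=frame(c); W=cloud(f); cv2.imwrite(f"pics/{c}0.png",f["img"]); print(c,[k for k in f])
    for l in ["brush_rest","screw_grip","bridge","bar_mid","rinse_jar","pounce_pad","lidded_pot"]:
        for fn in (manip.find_in,manip.spot_point):
            for d in fn(l,c)[:4]:
                u,v=d["position"][0]*640,d["position"][1]*400
                iu,iv=min(int(u),639),min(int(v),399)
                print(c,l,fn.__name__,round(d["conf"],2),round(u),round(v),W[iv,iu].round(3))
E
```

```text
[ 0.11698977 -0.51152263  0.2491639 ] [[ 9.74838829e-01  2.22910718e-01 -2.63608372e-04]
 [ 2.22910855e-01 -9.74837585e-01  1.55981192e-03]
 [ 9.07234469e-05 -1.57932640e-03 -9.99998749e-01]] 0.9981195632981518
scene ['img', 'range_z', 'fx', 'fy', 'cx', 'cy', 'world_to_cam', 'c2w']
scene brush_rest call 0.92 265 256 [0.439 0.304 0.05 ]
scene brush_rest call 0.79 235 281 [0.428 0.406 0.05 ]
scene brush_rest call 0.79 290 292 [0.315 0.334 0.036]
scene brush_rest call 0.69 267 261 [0.426 0.305 0.046]
scene brush_rest call 0.56 233 290 [0.422 0.42  0.029]
scene screw_grip call 0.63 289 279 [0.329 0.318 0.056]
scene screw_grip call 0.39 266 247 [0.45  0.285 0.066]
scene screw_grip call 0.64 265 246 [0.449 0.289 0.069]
scene screw_grip call 0.53 288 275 [0.327 0.323 0.074]
scene screw_grip call 0.45 233 271 [0.438 0.403 0.075]
scene bridge call 0.81 318 203 [0.527 0.005 0.021]
scene bridge call 0.88 321 209 [0.496 0.024 0.023]
scene bridge call 0.44 235 271 [0.436 0.399 0.073]
scene bar_mid call 0.61 316 202 [0.533 0.004 0.021]
scene bar_mid call 0.68 323 178 [ 0.515 -0.005  0.114]
scene r
[... 1011 characters left out ...]
18 [0.435 0.392 0.086]
top screw_grip call 0.55 256 213 [nan nan nan]
top bridge call 0.91 351 195 [0.521 0.003 0.021]
top bridge call 0.82 352 193 [0.513 0.003 0.11 ]
top bar_mid call 0.95 355 197 [ 0.511 -0.013  0.021]
top bar_mid call 0.59 223 217 [0.439 0.384 0.083]
top bar_mid call 0.62 357 188 [ 0.525 -0.014  0.114]
top rinse_jar call 0.62 226 160 [0.622 0.403 0.035]
top rinse_jar call 0.64 229 163 [0.612 0.393 0.036]
top rinse_jar call 0.43 447 225 [ 0.427 -0.29   0.046]
top pounce_pad call 0.66 274 170 [0.591 0.244 0.04 ]
top pounce_pad call 0.44 274 173 [0.588 0.247 0.022]
top lidded_pot call 0.58 449 228 [ 0.42  -0.294  0.053]
top lidded_pot call 0.93 447 225 [ 0.427 -0.29   0.046]
```

View pics/scene0.png

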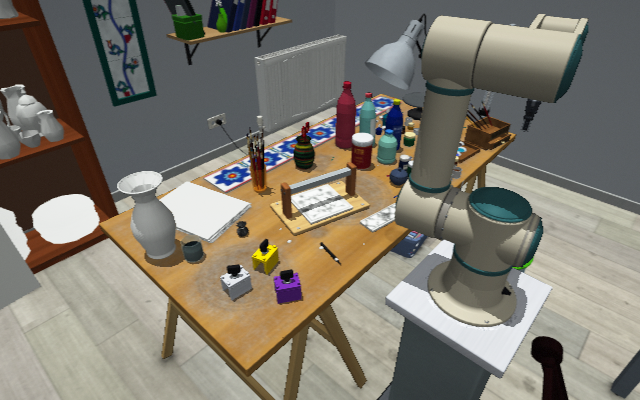

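View pics/top0.png

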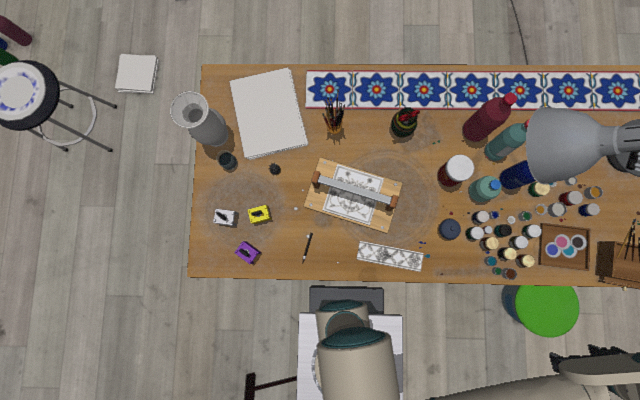

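Run:
```python
import cv2
a=cv2.imread("pics/scene0.png")[225:325,190:340];b=cv2.imread("pics/top0.png")[185:285,190:290]
cv2.imwrite("pics/crop.png",cv2.hconcat([cv2.resize(a,(450,300),interpolation=2),cv2.resize(b,(300,300),interpolation=2)]))
```

```text
(no output)
```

View pics/crop.png

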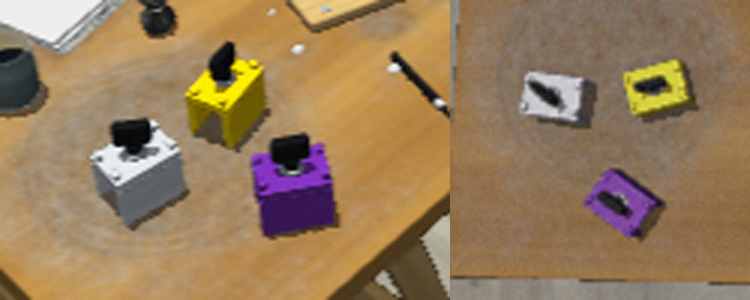

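Look-alikes: silver rest at scene (235,281) / top (224,217), yellow at scene (265,256) / top (259,214), and purple at scene (288,288) / top (248,252). The silver (aluminium) one is the target, and the crop confirms it is a silver channel with a black thumbscrew. The bridge is at top (353,190), with its bar running from (317,178) to (390,202).

Run:
```python
from h import *
f=frame("wrist"); print(np.array(f["T_tool_cam"]).round(3),f["fx"])
f=frame("top"); W=cloud(f)
for n,(a,b,c,d),lo,hi in [("rest",(205,200,243,232),.02,.2),("bar",(300,160,405,225),.1,.125),("posts",(300,160,405,225),.12,.2)]:
    R=W[b:d,a:c].reshape(-1,3); R=R[(R[:,2]>lo)&(R[:,2]<hi)]
    r=cv2.minAreaRect(R[:,:2].astype(np.float32)*1000); print(n,len(R),R.mean(0).round(3),R[:,2].max(),r,cv2.boxPoints(r).round())
s=W[190:300,440:640]; 
for z in (.2,.3,.4):
    m=(W[...,2]>z)&(W[...,0]<.9)&(abs(W[...,1])<.8); print(z,[ (p.min().round(2),p.max().round(2)) for p in (W[m][:,0],W[m][:,1])] if m.any() else None)
```

```text
[[ 0.     0.958  0.287  0.073]
 [ 1.    -0.     0.001  0.001]
 [ 0.001  0.287 -0.958 -0.124]
 [ 0.     0.     0.     1.   ]] 323.8967756658675
rest 298 [0.439 0.39  0.053] 0.08584952148472302 ((440.573486328125, 393.654052734375), (60.79309844970703, 43.96791076660156), 83.66535949707031) [[415. 366.]
 [459. 361.]
 [466. 421.]
 [422. 426.]]
bar 688 [ 0.52  -0.005  0.115] 0.12496323726809355 ((521.287841796875, -4.38055419921875), (257.4441223144531, 35.25611114501953), 73.15304565429688) [[ 467. -122.]
 [ 501. -133.]
 [ 575.  114.]
 [ 542.  124.]]
posts 151 [ 0.519 -0.011  0.126] 0.13208158170379947 ((521.2589721679688, -5.1807098388671875), (252.88832092285156, 35.20100402832031), 73.24091339111328) [[ 468. -121.]
 [ 502. -131.]
 [ 575.  111.]
 [ 541.  121.]]
0.2 [(np.float64(0.08), np.float64(0.78)), (np.float64(-0.64), np.float64(0.5))]
0.3 [(np.float64(0.08), np.float64(0.69)), (np.float64(-0.64), np.float64(0.07))]
0.4 [(np.float64(0.08), np.float64(0.64)), (np.float64(-0.56), np.float64(0.07))]
```

Call:
step_arm --pt "0.04 0 0 0 1" --pt "0.05 -0.01 -0.01 8 1" --pt "0.05 -0.01 -0.01 8 1" --pt "0.05 -0.01 -0.01 8 1"

```text
clock: 2.0
eef_pos: [0.2912, -0.4625, 0.2783]
eef_rot: [[0.984, -0.179, 0.0], [-0.179, -0.984, -0.001], [0.0, 0.001, -1.0]]
wrist_force: [-0.1, -1.1, -0.4]
opening: 0.997
gripper_force: 0.0
```

Call:
step_arm --pt "0 0 0 -8.5 1" --pt "0 0 0 -8.5 1" --pt "0 0 0 -8.5 1" --pt "0 0 0 -8.5 1" --pt "0 0 0 -8.5 1" --pt "0 0 0 -8.5 1" --pt "0 0 0 -8.5 1" --pt "0 0 0 -8.5 1" --pt "0 0 0 -8.5 1" --pt "0 0 0 -8.5 1"

```text
clock: 3.0
eef_pos: [0.2898, -0.4634, 0.2775]
eef_rot: [[0.253, 0.968, -0.0], [0.968, -0.253, -0.0], [-0.0, -0.0, -1.0]]
wrist_force: [-0.2, 0.2, 0.0]
opening: 0.999
gripper_force: 0.0
```

Call:
step_arm --pt "0.043 0.012 0 0 1" --pt "0.043 0.012 0 0 1" --pt "0.043 0.012 0 0 1" --pt "0.043 0.012 0 0 1" --pt "0.043 0.012 0 0 1" --pt "0.043 0.012 0 0 1" --pt "0.043 0.012 0 0 1" --pt "0.043 0.012 0 0 1" --pt "0.04 -0.01 0 0 1" --pt "0.04 -0.01 0 0 1"

```text
clock: 4.0
eef_pos: [0.473, -0.0718, 0.2773]
eef_rot: [[0.258, 0.966, -0.0], [0.966, -0.258, 0.0], [-0.0, -0.0, -1.0]]
wrist_force: [0.2, 0.5, -0.0]
opening: 1.003
gripper_force: 0.0
```

Call:
step_arm --pt "0.044 -0.015 0 0 1" --pt "0.044 -0.015 0 0 1" --pt "0.044 -0.015 0 0 1" --pt "0.044 -0.015 0 0 1" --pt "0.044 -0.015 0 0 1" --pt "0.044 -0.015 0 0 1" --pt "0.044 -0.015 0 0 1" --pt "0.044 -0.015 0 0 1" --pt "0.044 -0.015 0.01 0 1" --pt "0.042 -0.015 0.02 -8.4 1"

```text
clock: 5.0
eef_pos: [0.4413, 0.3908, 0.249]
eef_rot: [[0.113, 0.994, 0.003], [0.994, -0.113, 0.002], [0.003, 0.003, -1.0]]
wrist_force: [0.8, -0.2, 1.3]
opening: 1.002
gripper_force: 0.0
```

Call:
step_arm --pt "0 0 0 0 1" --pt "0 0 0 0 1"

```text
clock: 5.2
eef_pos: [0.4408, 0.3889, 0.2464]
eef_rot: [[0.114, 0.993, -0.002], [0.993, -0.114, -0.002], [-0.002, -0.001, -1.0]]
wrist_force: [0.7, -0.9, 0.7]
opening: 1.002
gripper_force: 0.0
```

```bash
cat > rest.py <<'E'
from h import *
def rest(f,x0,y0,zt,rad=.06):
    """silver top plate near (x0,y0), plate height zt; wing above it"""
    W=cloud(f); near=np.hypot(W[...,0]-x0,W[...,1]-y0)<rad
    p=W[near&(abs(W[...,2]-zt)<.007)]; w=W[near&(W[...,2]>zt+.02)&(W[...,2]<zt+.045)]
    out={}
    for n,q in(("plate",p),("wing",w)):
        r=cv2.minAreaRect(q[:,:2].astype(np.float32)*1000)
        c=q[:,:2].mean(0); e,v=np.linalg.eigh(np.cov((q[:,:2]-c).T)); a=np.degrees(np.arctan2(v[1,1],v[0,1]))%180
        print(n,len(q),"mean",q.mean(0).round(4),"zmed",np.median(q[:,2]).round(4),"rect",np.round(r[0],1),np.round(r[1],1),round(r[2],1),"pca",a.round(1))
E
python3 - <<'E'
from rest import *
s=manip.observe(); print(s["eef_pos"].round(4),s["clock"],s["joint_positions"].round(2),np.degrees(np.arctan2(s["eef_rot"][1,0],s["eef_rot"][0,0])))
f=frame("wrist"); rest(f,.44,.393,.05); cv2.imwrite("pics/w1.png",f["img"])
for l in ("brush_rest","screw_grip"): print([(round(d["conf"],2),np.round(np.array(d["position"])*[640,400])) for d in manip.spot_point(l,"wrist")])
E
```

```text
[0.4408 0.3889 0.2464] 5.2 [ 0.66  0.23  1.21 -0.    1.7   0.77] 83.45952602051237
plate 2108 mean [0.4412 0.3974 0.0506] zmed 0.0501 rect [440.8 395.1] [59.7 44. ] 83.8 pca 86.7
wing 413 mean [0.441  0.3963 0.0824] zmed 0.0834 rect [440.8 395. ] [31.8 10. ] 51.3 pca 51.4
[(0.96, array([237., 233.])), (0.89, array([319., 164.])), (0.87, array([339., 248.]))]
[(0.95, array([321., 178.])), (0.65, array([338., 276.])), (0.57, array([228., 263.])), (0.57, array([460., 264.]))]
```

View pics/w1.png

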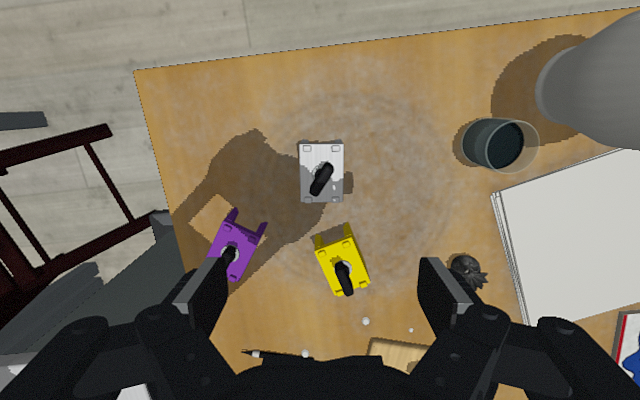

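The wrist view shows the silver rest at (321,172) with its wing at (321,178). Purple is at (235,245) and yellow at (343,260), both clear of the fingers. The rest sits at (0.4408, 0.3951), with its y axis at 83.8° and its wing at 51.3°, so the screw is at about −2.57.

Call:
step_arm --pt "0.006 -0.001 0.03 -0.3 0.85" --pt "0 0 0.04 0 0.85" --pt "0 0 0.04 0 0.85" --pt "0 0 0.04 0 0.85" --pt "0 0 0.03 0 0.85" --pt "0 0 0.02 0 0.85" --pt "0 0 0.008 0 0.85" --pt "0 0 0 0 0.85" --pt "0 0 0 0 0.85" --newtons 40

```text
clock: 6.25
eef_pos: [0.442, 0.3946, 0.0414]
eef_rot: [[0.11, 0.994, 0.002], [0.994, -0.11, 0.002], [0.002, 0.002, -1.0]]
wrist_force: [-0.3, 0.2, 0.8]
opening: 0.85
gripper_force: 0.0
```

Call:
step_arm --pt "0 -0.001 0.003 0 0.85" --pt "0 0 0 0 0.6" --pt "0 0 0 0 0.4" --pt "0 0 0 0 0.4" --pt "0 0 0 0 0.4" --pt "0 0 0 0 0.4" --pt "0 0 0 0 0.4" --pt "0 0 0 0 0.4" --newtons 50

```text
clock: 7.05
eef_pos: [0.4403, 0.3948, 0.0372]
eef_rot: [[0.11, 0.994, 0.001], [0.994, -0.11, 0.001], [0.001, 0.001, -1.0]]
wrist_force: [-0.7, -0.1, 5.0]
opening: 0.507
gripper_force: 51.9
```

Call:
step_arm --pt "0 0 -0.02 0 0.4" --pt "0 0 -0.04 0 0.4" --pt "0 0 -0.045 0 0.4" --pt "0 0 -0.045 0 0.4" --pt "0 0 -0.045 0 0.4" --pt "0 0 -0.03 0 0.4" --pt "0 0 0 0 0.4"

```text
clock: 7.75
eef_pos: [0.441, 0.3953, 0.2665]
eef_rot: [[0.11, 0.994, 0.007], [0.994, -0.11, 0.005], [0.006, 0.006, -1.0]]
wrist_force: [0.4, 0.2, -2.5]
opening: 0.505
gripper_force: 51.8
```

Call:
step_arm --pt "-0.02 0.006 0 0 0.4" --pt "-0.036 0.012 0 0 0.4" --pt "-0.036 0.012 0 0 0.4" --pt "-0.036 0.012 0 0 0.4" --pt "-0.036 0.012 0 0 0.4" --pt "-0.036 0.012 0 0 0.4" --pt "-0.036 0.012 0 0 0.4" --pt "-0.036 0.012 0 5 0.4" --pt "-0.02 0.006 0 5.6 0.4" --pt "0 0 0 0 0.4"

```text
clock: 8.75
eef_pos: [0.5013, 0.091, 0.2587]
eef_rot: [[0.296, 0.955, -0.004], [0.955, -0.296, -0.001], [-0.002, -0.004, -1.0]]
wrist_force: [-0.4, 1.1, -2.9]
opening: 0.51
gripper_force: 51.6
```

Call:
step_arm --pt "0 0 0 0 0.4" --pt "0 0 0 0 0.4"

```text
clock: 8.95
eef_pos: [0.5012, 0.0943, 0.2603]
eef_rot: [[0.289, 0.957, -0.002], [0.957, -0.289, 0.0], [-0.001, -0.002, -1.0]]
wrist_force: [-0.8, 0.0, -2.2]
opening: 0.505
gripper_force: 51.6
```

```bash
cat > bar.py <<'E'
from h import *
f=frame("wrist"); s=manip.observe(); W=cloud(f)
print(s["eef_pos"].round(4),np.degrees(np.arctan2(s["eef_rot"][1,0],s["eef_rot"][0,0])),s["opening"],s["wrist_force"].round(1),s["clock"])
c0=np.array([.521,-.0045]); u0=np.array([np.cos(np.radians(73.15)),np.sin(np.radians(73.15))]); n0=np.array([u0[1],-u0[0]])
d=W[...,:2]-c0; a=d@u0; b=d@n0
m=(abs(W[...,2]-.115)<.005)&(abs(b)<.022)&(abs(a)<.1); q=W[m]
r=cv2.minAreaRect(q[:,:2].astype(np.float32)*1000); print("bar",len(q),np.round(r[0],1),np.round(r[1],1),r[2],"zmed",np.median(q[:,2]),"along",a[m].min(),a[m].max(),"across",np.percentile(b[m],[1,50,99]))
m=(abs(W[...,2]-.127)<.004)&(abs(b)<.03)&(abs(a)<.14); q=W[m]
for s_ in(-1,1):
    k=m&(a*s_>0)
    if k.sum()>10: print("post",s_,k.sum(),a[k].min(),a[k].max(),b[k].min(),b[k].max(),np.median(W[k][:,2]))
cv2.imwrite("pics/w2.png",f["img"])
E
python3 bar.py
```

```text
[0.5013 0.0945 0.2606] 73.23731133138723 0.5047200593597608 [ 0.1 -0.5 -3.3] 9.0
bar 1121 [524.3   4.6] [180.6  22.3] 73.1229476928711 zmed 0.11499343633901687 along -0.08058607859055926 0.09997356800672756 across [-0.01014003  0.0057162   0.01153812]
post 1 926 0.11026448670880087 0.12731417374676554 -0.017057054117123334 0.01847076523546587 0.12663907530536364
```

View pics/w2.png

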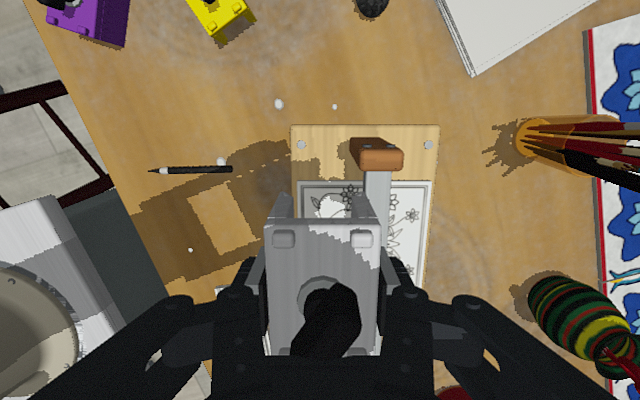

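The view shows the rest held squarely in the gripper at (322,280), with the bar and its +y post at (378,155) ahead of it. Next I check the rest's pose in the hand against the bar.

Run:
```python
from h import *
f=frame("wrist"); s=manip.observe(); W=cloud(f); R=s["eef_rot"]; p=s["eef_pos"]
T=(W-p)@R
for n,m in (("plate",(abs(T[...,2]+.013)<.004)&(abs(T[...,1])<.03)&(abs(T[...,0])<.045)),("wing",(T[...,2]<-.036)&(T[...,2]>-.05)&(abs(T[...,0])<.02)&(abs(T[...,1])<.02))):
    q=T[m]; r=cv2.minAreaRect(q[:,:2].astype(np.float32)*1000); print(n,len(q),q.min(0).round(4),q.max(0).round(4),np.median(q[:,2]).round(4),r)
d=np.array([.5219,-.0035,p[2]])-p; print("tool shift",(d@R).round(4),p, "yaw",np.degrees(np.arctan2(R[1,0],R[0,0])))
```

```text
plate 10779 [-0.0285 -0.03   -0.017 ] [ 0.0306  0.0289 -0.009 ] -0.0126 ((1.0389633178710938, -0.5717086791992188), (58.93806838989258, 58.87126159667969), 0.43482914566993713)
wing 2786 [-0.0063 -0.02   -0.05  ] [ 0.0173  0.0199 -0.036 ] -0.0453 ((5.340263843536377, -0.15081024169921875), (23.42828369140625, 39.891212463378906), 0.764288067817688)
tool shift [-0.0879  0.0479 -0.    ] [0.50135659 0.09447499 0.26088745] yaw 73.23280466475536
```

Call:
step_arm --pt "-0.015 0.008 0 0.1 0.4" --pt "-0.03 0.016 0 0 0.4" --pt "-0.028 0.016 0 0 0.4" --pt "-0.015 0.008 0 0 0.4" --pt "0 0 0.03 0 0.4" --pt "0 0 0.04 0 0.4" --pt "0 0 0.025 0 0.4" --pt "0 0 0 0 0.4" --pt "0 0 0 0 0.4" --pt "0 0 0 0 0.4"

```text
clock: 10.05
eef_pos: [0.5229, -0.0044, 0.1689]
eef_rot: [[0.292, 0.957, 0.004], [0.957, -0.292, -0.0], [0.001, 0.004, -1.0]]
wrist_force: [-0.1, 0.3, -1.7]
opening: 0.508
gripper_force: 51.6
```

Run:
```python
from h import *
f=frame("wrist"); s=manip.observe(); W=cloud(f); R=s["eef_rot"]; p=s["eef_pos"]
T=(W-p)@R; z=W[...,2]
m=(abs(z-.115)<.004)&(abs(T[...,1])<.03)&(T[...,0]>.034)&(T[...,0]<.1); q=T[m]
print("bar in tool",m.sum(),cv2.minAreaRect(q[:,:2].astype(np.float32)*1000),q[:,1].min(),q[:,1].max())
print(((np.array([.5219,-.0035,p[2]])-p)@R).round(4),p,"yaw",np.degrees(np.arctan2(R[1,0],R[0,0])),s["wrist_force"])
```

```text
bar in tool 5314 ((67.00643920898438, -1.5335025787353516), (22.024578094482422, 66.01963806152344), 89.89308166503906) -0.012579539458666836 0.009475899980064227
[ 0.0006 -0.0012 -0.    ] [ 0.52290053 -0.00446781  0.16886189] yaw 73.03878199441225 [-0.09198932  0.21344593 -2.22455328]
```

Call:
step_arm --pt "0 -0.0014 0 0 0.4" --pt "0 0 0.01 0 0.4" --pt "0 0 0.012 0 0.4" --pt "0 0 0.012 0 0.4" --pt "0 0 0.01 0 0.4" --pt "0 0 0.006 0 0.4" --pt "0 0 0 0 0.4" --pt "0 0 0 0 0.4"

```text
clock: 10.9
eef_pos: [0.5207, -0.0043, 0.1167]
eef_rot: [[0.292, 0.956, 0.0], [0.956, -0.292, -0.0], [-0.0, 0.0, -1.0]]
wrist_force: [0.4, -0.2, -2.5]
opening: 0.507
gripper_force: 51.7
```

Call:
step_arm --pt "0 0 0.002 0 0.4" --pt "0 0 0.002 0 0.4" --pt "0 0 0.001 0 0.4" --pt "0 0 0 0 0.4"

```text
clock: 11.3
eef_pos: [0.5207, -0.0043, 0.1122]
eef_rot: [[0.292, 0.956, 0.001], [0.956, -0.292, -0.0], [0.0, 0.001, -1.0]]
wrist_force: [-1.6, 0.2, 2.7]
opening: 0.505
gripper_force: 52.2
```

Contact at the expected height, so the rest is seated. Next I release it, back off and look.

Call:
step_arm --pt "0 0 0 0 0.55" --pt "0 0 0 0 0.7" --pt "0 0 0 0 0.85" --pt "0 0 0 0 0.85" --pt "0 0 -0.02 0 0.85" --pt "0 0 -0.035 0 0.85" --pt "0 0 -0.035 0 0.85" --pt "0 0 -0.035 0 0.85" --pt "0 0 0 0 0.85" --pt "0 0 0 0 0.85"

```text
clock: 12.3
eef_pos: [0.5207, -0.0043, 0.237]
eef_rot: [[0.292, 0.956, 0.002], [0.956, -0.292, -0.0], [0.0, 0.002, -1.0]]
wrist_force: [0.5, -0.6, -0.5]
opening: 0.848
gripper_force: 0.0
```

Call:
step_arm --pt "0 0 -0.02 0 0.85" --pt "0 0 0 0 0.85" --pt "0 0 0 0 0.85"

```text
clock: 12.6
eef_pos: [0.5203, -0.0042, 0.2551]
eef_rot: [[0.292, 0.956, -0.001], [0.956, -0.292, -0.0], [-0.0, -0.001, -1.0]]
wrist_force: [0.1, -0.4, 0.4]
opening: 0.85
gripper_force: 0.0
```

Run:
```python
from rest import *
s=manip.observe(); R=s["eef_rot"]; print(s["eef_pos"].round(4),s["clock"],s["joint_positions"].round(2),np.degrees(np.arctan2(R[1,0],R[0,0])),s["wrist_force"].round(1))
f=frame("wrist"); rest(f,.522,-.004,.125,.045); cv2.imwrite("pics/w3.png",f["img"])
```

```text
[ 0.5203 -0.0042  0.2551] 12.6 [-0.08  0.04  1.4  -0.    1.7   0.22] 73.0061364861358 [ 0.1 -0.4  0.4]
plate 3102 mean [ 5.228e-01 -5.000e-04  1.256e-01] zmed 0.1251 rect [521.7  -4. ] [59.7 44.2] 73.1 pca 77.2
wing 682 mean [ 0.5222 -0.0025  0.157 ] zmed 0.1583 rect [521.8  -4. ] [31.6 10.1] 41.0 pca 40.4
```

View pics/w3.png

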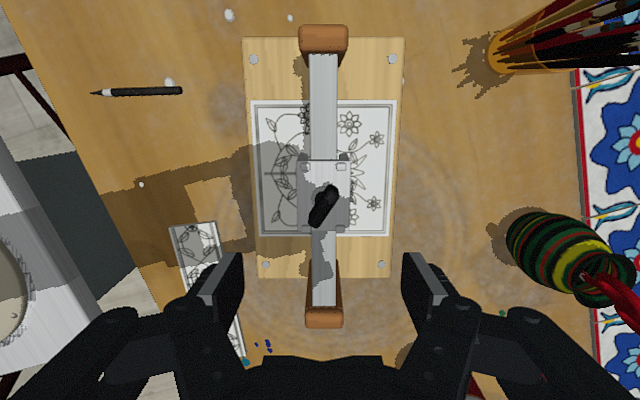

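The view shows the rest astride the bar at (323,195), between the posts at (323,40) and (323,305). Its plate is at z = 0.125, which means fully seated, and the wing is at 40.7°, so the screw is at about −2.58. I'll turn the tool 147.7° counter-clockwise so one grip covers the whole turn.

Call:
step_arm --pt "0 0 0 -8.5 0.6" --pt "0 0 0 -8.5 0.35" --pt "0 0 0 -8.5 0.35" --pt "0 0 0 -8.5 0.35" --pt "0 0 0 -8.5 0.35" --pt "0 0 0 -8.5 0.35" --pt "0 0 0 -8.5 0.35" --pt "0 0 0 -8.5 0.35" --pt "0 0 0 -8.5 0.35" --pt "0 0 0 -8.5 0.35"

```text
clock: 13.65
eef_pos: [0.5201, -0.0042, 0.2548]
eef_rot: [[-0.929, 0.369, -0.002], [0.369, 0.929, 0.0], [0.002, -0.001, -1.0]]
wrist_force: [0.5, -0.1, 0.1]
opening: 0.349
gripper_force: 0.0
```

Call:
step_arm --pt "0 0 0 -8.5 0.35" --pt "0 0 0 -8.5 0.35" --pt "0 0 0 -8.5 0.35" --pt "0 0 0 -8.5 0.35" --pt "0 0 0 -8.5 0.35" --pt "0 0 0 -8.5 0.35" --pt "0 0 0 -8.5 0.35" --pt "0 0 0 -3.2 0.35" --pt "0 0 0 0 0.35" --pt "0 0 0 0 0.35"

```text
clock: 14.65
eef_pos: [0.5202, -0.0042, 0.2555]
eef_rot: [[-0.759, -0.651, -0.001], [-0.651, 0.759, 0.0], [0.001, 0.001, -1.0]]
wrist_force: [-0.5, -0.6, 0.3]
opening: 0.348
gripper_force: 0.0
```

Run:
```python
from rest import *
s=manip.observe(); R=s["eef_rot"]; p=s["eef_pos"]; print(p.round(4),s["clock"],s["joint_positions"].round(3),np.degrees(np.arctan2(R[1,0],R[0,0])),s["opening"])
f=frame("wrist"); rest(f,.522,-.004,.125,.045)
print(((np.array([.5218,-.004,.150])-p)@R).round(4))
```

```text
[ 0.5202 -0.0042  0.2555] 14.65 [-0.079  0.039  1.404 -0.     1.701 -2.359] -139.3942751998883 0.3482310126841193
plate 3153 mean [ 0.5183 -0.0068  0.1256] zmed 0.1251 rect [520.8  -4.6] [59.7 44.2] 73.0 pca 80.7
wing 614 mean [ 0.5192 -0.0058  0.1578] zmed 0.1586 rect [520.3  -4.8] [31.4  9.6] 40.6 pca 40.7
[-0.0014 -0.0009  0.1055]
```

Call:
step_arm --pt "-0.0006 -0.0008 0.02 0 0.35" --pt "0 0 0.03 0 0.35" --pt "0 0 0.03 0 0.35" --pt "0 0 0.015 0 0.35" --pt "0 0 0.008 0 0.35" --pt "0 0 0 0 0.35" --pt "0 0 0 0 0.35" --pt "0 0 0 0 0.35"

```text
clock: 15.5
eef_pos: [0.5222, -0.0045, 0.1551]
eef_rot: [[-0.758, -0.652, 0.003], [-0.652, 0.758, -0.0], [-0.002, -0.002, -1.0]]
wrist_force: [0.8, -0.6, -0.6]
opening: 0.35
gripper_force: 0.0
```

Call:
step_arm --pt "0.0008 0.0006 0.004 0 0.35" --pt "0 0 0 0 0.35" --pt "0 0 0 0 0.1" --pt "0 0 0 0 0" --pt "0 0 0 0 0" --pt "0 0 0 0 0" --pt "0 0 0 0 0" --pt "0 0 0 0 0" --newtons 40

```text
clock: 16.3
eef_pos: [0.5205, -0.0045, 0.1497]
eef_rot: [[-0.758, -0.652, -0.0], [-0.652, 0.758, -0.0], [0.0, -0.0, -1.0]]
wrist_force: [-3.1, 0.8, 3.6]
opening: 0.127
gripper_force: 39.1
```

```bash
cat > st.py <<'E'
from rest import *
s=manip.observe(); R=s["eef_rot"]; p=s["eef_pos"]; print(p.round(4),s["clock"],"j6",s["joint_positions"][5].round(3),"yaw",np.degrees(np.arctan2(R[1,0],R[0,0])).round(2),"op",round(s["opening"],3),"F",np.round(s["wrist_force"],1),"T",np.round(s["wrist_torque"],3))
f=frame("wrist"); W=cloud(f); near=np.hypot(W[...,0]-.521,W[...,1]+.0045)<.045
q=W[near&(abs(W[...,2]-.125)<.004)]; print(len(q),"zmed",np.median(q[:,2]).round(4),cv2.minAreaRect(q[:,:2].astype(np.float32)*1000))
E
python3 st.py
```

```text
[ 0.5205 -0.0045  0.1497] 16.3 j6 -2.361 yaw -139.29 op 0.127 F [-3.1  0.8  3.6] T [ 0.098  0.48  -0.006]
4349 zmed 0.1251 ((521.00439453125, -4.790355682373047), (60.383697509765625, 43.88361358642578), 73.08283996582031)
```

Call:
step_arm --pt "0 0 0 4 0" --pt "0 0 0 8 0" --pt "0 0 0 8 0" --pt "0 0 0 8 0" --pt "0 0 0 8 0" --pt "0 0 0 8 0" --pt "0 0 0 8 0" --pt "0 0 0 4 0" --pt "0 0 0 0 0"

```text
clock: 17.25
eef_pos: [0.5207, -0.0041, 0.1497]
eef_rot: [[-0.965, 0.264, 0.001], [0.264, 0.965, 0.001], [-0.001, 0.001, -1.0]]
wrist_force: [-0.8, 2.8, 2.9]
opening: 0.13
gripper_force: 39.2
```

```bash
python3 st.py
```

```text
[ 0.5207 -0.0041  0.1497] 17.25 j6 -1.383 yaw 164.7 op 0.13 F [-0.8  2.8  2.9] T [ 0.439  0.158 -0.066]
4545 zmed 0.125 ((521.597412109375, -4.779518127441406), (60.41423034667969, 44.225990295410156), 68.87144470214844)
```

Call:
step_arm --pt "0 0 0 4 0" --pt "0 0 0 8 0" --pt "0 0 0 8 0" --pt "0 0 0 8 0" --pt "0 0 0 8 0" --pt "0 0 0 8 0" --pt "0 0 0 8 0" --pt "0 0 0 8 0" --pt "0 0 0 8 0" --pt "0 0 0 8 0"

```text
clock: 18.3
eef_pos: [0.521, -0.0045, 0.1497]
eef_rot: [[0.026, 1.0, 0.002], [1.0, -0.026, -0.0], [0.0, 0.002, -1.0]]
wrist_force: [1.4, 1.7, 2.1]
opening: 0.126
gripper_force: 39.1
```

Call:
step_arm --pt "0 0 0 4 0" --pt "0 0 0 4 0" --pt "0 0 0 4 0" --pt "0 0 0 3 0" --pt "0 0 0 2 0" --pt "0 0 0 0 0"

```text
clock: 18.9
eef_pos: [0.521, -0.0047, 0.1497]
eef_rot: [[0.313, 0.95, 0.002], [0.95, -0.313, -0.0], [0.0, 0.002, -1.0]]
wrist_force: [1.7, 1.6, 1.7]
opening: 0.125
gripper_force: 39.1
```

```bash
python3 st.py
```

```text
[ 0.521  -0.0047  0.1497] 18.9 j6 0.238 yaw 71.79 op 0.125 F [1.7 1.6 1.7] T [ 0.158 -0.316  0.029]
3950 zmed 0.125 ((521.3211669921875, -6.2788848876953125), (60.43809509277344, 44.07372283935547), 67.88220977783203)
```

Call:
step_arm --pt "0 0 0 2 0" --pt "0 0 0 2 0" --pt "0 0 0 1 0" --pt "0 0 0 0 0"

```text
clock: 19.35
eef_pos: [0.5208, -0.0047, 0.1497]
eef_rot: [[0.394, 0.919, 0.001], [0.919, -0.394, -0.001], [-0.0, 0.001, -1.0]]
wrist_force: [3.8, -0.2, 1.9]
opening: 0.124
gripper_force: 39.1
```

```bash
python3 st.py
```

```text
[ 0.5208 -0.0047  0.1497] 19.35 j6 0.326 yaw 66.77 op 0.124 F [ 3.8 -0.2  1.9] T [ 0.023 -0.49   0.044]
3946 zmed 0.125 ((521.3885498046875, -5.816749572753906), (59.14196014404297, 44.21717071533203), 67.75922393798828)
```

Call:
step_arm --pt "0 0 0 1.5 0" --pt "0 0 0 1.5 0" --pt "0 0 0 0 0" --pt "0 0 0 0 0"

```text
clock: 19.8
eef_pos: [0.5208, -0.0047, 0.1498]
eef_rot: [[0.443, 0.897, 0.001], [0.897, -0.443, -0.0], [-0.0, 0.001, -1.0]]
wrist_force: [4.0, -1.5, 2.6]
opening: 0.13
gripper_force: 39.3
```

```bash
python3 st.py
```

```text
[ 0.5208 -0.0047  0.1498] 19.8 j6 0.379 yaw 63.72 op 0.13 F [ 4.  -1.5  2.6] T [-0.242 -0.745  0.176]
3961 zmed 0.1251 ((521.3870849609375, -6.0661163330078125), (59.83153533935547, 44.11927032470703), 68.09979248046875)
```

Axial torque has risen to 0.18 N m against 0.04 N m of friction, with the wing parallel to the rest's y axis, so the screw is seated. Now I back it off.

Call:
step_arm --pt "0 0 0 -4 0" --pt "0 0 0 -8 0" --pt "0 0 0 -8 0" --pt "0 0 0 -8 0" --pt "0 0 0 -8 0" --pt "0 0 0 -8 0" --pt "0 0 0 -8 0" --pt "0 0 0 -8 0" --pt "0 0 0 -8 0" --pt "0 0 0 -8 0"

```text
clock: 20.85
eef_pos: [0.5195, -0.0048, 0.1496]
eef_rot: [[-0.766, 0.643, -0.003], [0.643, 0.766, -0.001], [0.002, -0.002, -1.0]]
wrist_force: [-3.6, -2.7, 6.6]
opening: 0.128
gripper_force: 39.7
```

Call:
step_arm --pt "0 0 0 -8 0" --pt "0 0 0 -6 0" --pt "0 0 0 -4 0" --pt "0 0 0 0 0" --pt "0 0 0 0 0"

```text
clock: 21.35
eef_pos: [0.5195, -0.0049, 0.1496]
eef_rot: [[-0.925, 0.38, -0.003], [0.38, 0.925, -0.001], [0.002, -0.002, -1.0]]
wrist_force: [-2.8, -1.4, 6.9]
opening: 0.128
gripper_force: 39.7
```

```bash
python3 st.py
python3 - <<'E'
from h import *
cv2.imwrite("pics/w4.png",frame("wrist")["img"])
E
```

```text
[ 0.5195 -0.0049  0.1496] 21.35 j6 -1.261 yaw 157.69 op 0.128 F [-2.8 -1.4  6.9] T [-0.422  0.524  0.025]
4542 zmed 0.125 ((515.7021484375, -4.2269287109375), (60.076072692871094, 34.84114074707031), 68.69847106933594)
```

View pics/w4.png

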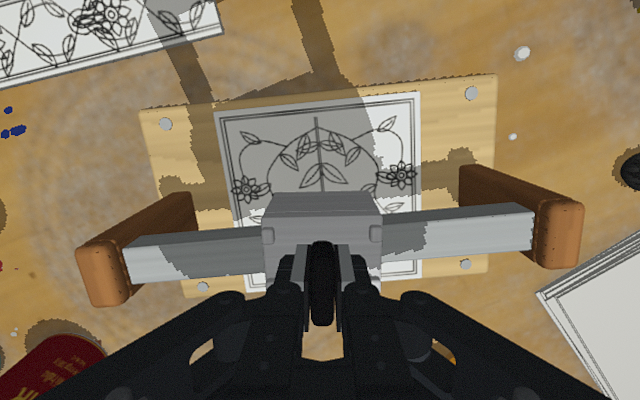

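The view shows the rest still astride the bar at (322,230), its wing held at (321,285) between the pads. It is yawed a few degrees on the bar. Next I measure both angles by their edges.

```bash
cat > ang.py <<'E'
from h import *
from scipy.stats import theilslopes
s=manip.observe(); R=s["eef_rot"]; p=s["eef_pos"]; yaw=np.degrees(np.arctan2(R[1,0],R[0,0]))
f=frame("wrist"); T=(cloud(f)-p)@R; zw=p[2]-T[...,2]
m=(abs(zw-.125)<.003)&(abs(T[...,0])<.04)&(abs(T[...,1])<.045); q=T[m]
# front long edge: max x per y-bin
ys=np.arange(-.024,.0241,.002); ex=np.array([q[abs(q[:,1]-y)<.001][:,0].max() for y in ys])
a=np.degrees(np.arctan(theilslopes(ex,ys)[0])); print("front edge slope",a.round(2),(ex*1e3).round(1))
for sg in(-1,1):
    xs=np.arange(.0,.02,.002); e=np.array([np.max(sg*q[abs(q[:,0]-x)<.001][:,1],initial=0)*sg for x in xs]); print("end",sg,np.degrees(np.arctan(theilslopes(e,xs)[0])).round(2),(e*1e3).round(1))
w=T[(zw>.150)&(zw<.163)&(abs(T[...,1])<.009)&(abs(T[...,0])<.022)]
h=np.median(w[:,2]); print("wing",len(w),w.min(0).round(4),w.max(0).round(4),h.round(4))
for x in np.arange(-.016,.018,.004):
    k=w[abs(w[:,0]-x)<.002]; 
    if len(k)>3: print(round(x,3),len(k),np.percentile(k[:,1],[2,50,98]).round(4),np.percentile(p[2]-k[:,2],[5,50,95]).round(4))
print("yaw",yaw,"T",s["wrist_torque"].round(3),"F",s["wrist_force"].round(1),s["clock"])
v=cv2.resize(f["img"][190:350,220:420],(800,640),interpolation=2)[:600]; cv2.imwrite("pics/w5.png",v)
E
python3 ang.py
```

```text
front edge slope 1.25 [20.2 20.6 20.4 20.2 20.4 20.6 20.4 20.4 20.7 20.5 20.8 20.8 20.6 20.8
 20.9 21.  21.1 20.9 21.  21.  21.2 21.2 21.  21.3 21.3]
end -1 -1.22 [-30.2 -30.8 -30.6 -30.4 -24.6 -24.3 -24.2 -31.  -31.1 -30.9]
end 1 -1.41 [29.1 28.8 28.7 28.8 28.4 22.4 22.1 28.9 28.9 28.6]
wing 2211 [-0.0166 -0.009  -0.0133] [ 0.0151  0.009  -0.0004] -0.0088
-0.016 74 [-0.0053 -0.0008  0.0036] [0.1572 0.1584 0.1594]
-0.012 216 [-0.006  -0.0004  0.0048] [0.1562 0.1587 0.1598]
-0.008 236 [-0.0061 -0.001   0.0048] [0.1514 0.1587 0.1613]
-0.004 237 [-0.0061 -0.0004  0.0048] [0.1563 0.1587 0.1606]
0.0 229 [-0.0061 -0.0004  0.0048] [0.1567 0.1586 0.16  ]
0.004 242 [-0.0061 -0.0008  0.0048] [0.1564 0.1587 0.1597]
0.008 258 [-0.0071 -0.0008  0.0048] [0.1563 0.1585 0.1598]
0.012 580 [-0.0087 -0.0001  0.0086] [0.1511 0.1577 0.1616]
0.016 139 [-0.0041 -0.0004  0.0024] [0.1505 0.1541 0.1578]
yaw 157.69283507484948 T [-0.477  0.521  0.058] F [-2.9 -2.1  6.8] 21.45
```

View pics/w5.png

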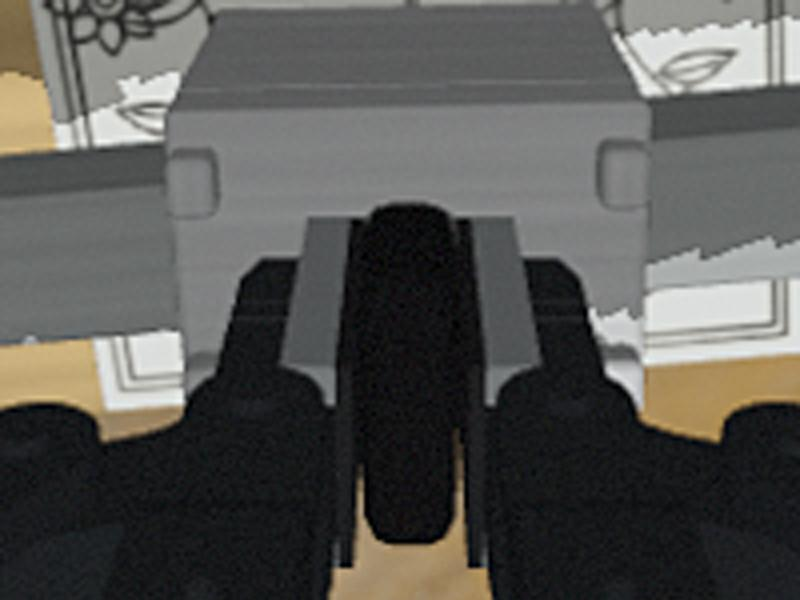

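The crop shows the wing at (410,370) parallel to the pads, while the rest's front edge is about 1.25° off square. The screw is therefore at −88.75°, and a small −1.3° turn should finish it.

Call:
step_arm --pt "0 0 0 -1.3 0" --pt "0 0 0 0 0" --pt "0 0 0 0 0"

```text
clock: 21.8
eef_pos: [0.5195, -0.005, 0.1496]
eef_rot: [[-0.934, 0.359, -0.003], [0.359, 0.934, -0.001], [0.003, -0.002, -1.0]]
wrist_force: [-3.5, -2.4, 6.6]
opening: 0.126
gripper_force: 39.7
```

```bash
python3 ang.py; python3 st.py
```

```text
front edge slope 0.03 [20.7 20.7 20.8 20.7 20.5 20.9 20.8 20.8 20.8 20.8 20.7 20.8 20.6 20.8
 20.8 20.8 20.9 20.7 20.6 20.5 20.5 20.8 20.9 20.8 20.7]
end -1 -0.4 [-30.1 -30.1 -30.5 -30.6 -24.3 -23.8 -23.8 -30.7 -30.4 -30.2]
end 1 -0.56 [28.9 28.9 28.9 29.3 23.  22.5 22.4 22.7 29.5 29.1]
wing 2180 [-0.0167 -0.0089 -0.0133] [ 0.015   0.009  -0.0004] -0.0089
-0.016 71 [-0.0053 -0.0009  0.0032] [0.1568 0.1586 0.1593]
-0.012 208 [-0.006  -0.0009  0.0048] [0.1558 0.1587 0.1598]
-0.008 232 [-0.0061 -0.0004  0.0048] [0.1511 0.1588 0.1618]
-0.004 238 [-0.0061 -0.0009  0.0048] [0.1564 0.1588 0.1607]
0.0 229 [-0.0061 -0.0009  0.0048] [0.1571 0.1588 0.16  ]
0.004 234 [-0.0061 -0.0009  0.0048] [0.1566 0.1587 0.1599]
0.008 261 [-0.0064 -0.0009  0.0067] [0.1561 0.1586 0.1599]
0.012 572 [-0.0086  0.0003  0.0087] [0.1511 0.1578 0.1615]
0.016 135 [-0.0044 -0.0009  0.0024] [0.1504 0.1542 0.1578]
yaw 158.99133802259152 T [-0.474  0.511  0.011] F [-3.5 -2.4  6.6] 21.8
[ 0.5195 -0.0049  0.1496] 21.85 j6 -1.284 yaw 158.99 op 0.122 F [-3.3 -2.3  7.5] T [-0.452  0.558 -0.029]
4536 zmed 0.125 ((517.5528564453125, -4.933345794677734), (60.14828109741211, 38.704933166503906), 69.28392791748047)
```

```bash
python3 -c "
from workcell import manip
print(manip.finish_job())"
```

```text
the job is handed in; nothing more can be done
None
```

I handed the job in with the silver rest seated astride the bar between the posts. I turned the thumbscrew clockwise to its stop, then backed it off a quarter turn (measured −90°, within about 1°). It is still held between the fingers, and the arm did not touch the jar, bag or pot.

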